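Vent the camera dry box

ROBOT

A 6-joint arm with a two-finger parallel gripper is mounted at the origin on a cart in front of the work surface, level with it; the furniture and walls round the work are solid. World frame = base frame: x ahead of the robot, y to its left, z up, the work surface at z = 0. Lengths are in m, angles in rad, forces in N, time in s.
With the tool pointing down it reaches from about 0.375 to 0.825 m from the base axis. Payload 5.5 kg.
Tool frame: the origin (TCP) lies between the finger pads, 19 mm behind the fingertips; this is the grasp point; z points along the fingers, y is the line along which they close (so a half turn about z gives the same grasp; the last joint's range is limited). The gripper opens to 85 mm and grips with 20 to 120 N. Pads are 22 mm wide; open, the fingers measure 114 mm over their backs; the gripper's body (76 mm by 85 mm) begins 54 mm behind the grasp point. The pads swing forward as they close: fully open they stand 13 mm farther back than shut.
Start: joints at [1.17, 0.314, -0.047, 1.21, 0, 1.571], TCP at [0.234, 0.552, 0.25] pointing down, gripper open.
Joint ranges: [-2.67, 2.67], [-0.69, 1.73], [-1.03, 1.25], [-2.08, 2.16], [-1.42, 1.45], [-3.14, 3.14]. Speed limits (rad/s): [2.39, 2.39, 3.01, 3.14, 3.14, 3.14].

INTERFACE

Orientations are given as a unit quaternion [w, x, y, z].
In Python, from plant import robot gives the robot as it stands.
- The arm moves only by the shell command python3 -m handwheel 'ROWS' [OPENING] [FORCE]. ROWS is JSON, a list of rows, each an object of numbers: "dx", "dy", "dz": the shift along the tool's x, y, z in m; "ax", "ay", "az": the turn, a rotation vector about the tool's x, y, z in rad. A call has 1 to 10 rows; each row is the pose to reach, as a shift and turn from the pose commanded when the call began, along the tool's axes at that moment; what a row does not reach only later rows make up. A row lasts 1/10 s, in which the tool goes at most 50 mm and 8.59 degrees, less where a joint would pass 70% of its speed; a pose out of reach is approached as far as the arm can. A call with a gripper value outside its range is refused whole. OPENING is the opening, from 0 (shut) to 1 (fully open), set as the call begins (- or left out, the last holds). The fingers move at their own pace and stop on an object; FORCE is the grip in N (left out, the last holds). Time passes only in rows, so rows that repeat a pose let the fingers close. It gives the time, the measured TCP pose, the force, the opening and the grip force at its end, in the units of the state.
- robot.state(): the state, without advancing time (a new reading comes with each control period).
- robot.grab_frame(name): name is "scene" or "side" or "wrist"; returns the picture (480x640x3 uint8, blue, green, red); there is no depth.
- robot.camera_params(name): a dict with "intrinsics" (3x3 intrinsics, pixels), "rvec" (rotation vector, rad) and "tvec" (3), from world to camera coordinates, as OpenCV has them. Camera axes: x right, y down, z forward; pixel columns grow to the right and rows downward; lengths in m; the calibration is good to about 2 mm. The wrist camera is an equidistant fisheye: a pixel r from the principal point sees the ray r / f radians off the axis. A picture is of the moment at which its call begins: read the wrist's pose just before it. camera_params takes no time and is no camera call; for the wrist camera it gives the pose at the moment of the call.
- robot.job_done(): hands the job in; it is judged then, once.
The state is a dict: "clock": time; "qpos": joint angles; "qd": joint speeds; "effort": joint torques, N m; "ee_pos": TCP position; "ee_rot": TCP orientation; "contact_force": force on the tool from outside, world axes, zero at the start; "torque": the same for the moment, N m; "width": finger opening in m; "gripper_force": force on a finger pad.
Only numpy, scipy, OpenCV 4.12 (cv2) and the standard library are available. Lean on these libraries where they do the work, as an engineer would, in place of code of your own. Each camera call takes 0.05 s, during which the arm holds its last target. There are 200 camera calls.

TASK

A fresh drying cartridge has just gone into the bay of the camera dry box. First press the bay's open white lid down on its orange pad until it snaps fully shut. Then take the big clear lid by its bar handle, pull until the sticky rubber seal lets go, and hold it just slightly open, with a gap of about 3 cm at its front edge, so that the air can even out: do not let it fly wide open. Finish while still holding the lid steady there by its handle, and leave the other things on the desk alone.

Things in the scene. Friction and masses are not known exactly. Their poses are not given: they have to be found in the camera images.
- dry_box: the camera dry box, a grey tub 200 (x) x 300 (y) x 85 mm high that does not slide; a chamber under a clear lid on its left (+y), a narrow cartridge bay with a white lid on its right (-y), a round dial on the front wall. Origin: centre of its underside; x points from its front (robot side) to the hinges at its back, y to its left, z up
- lid_angle (a joint): angle of the clear lid in its dark frame, 205 mm wide, 206 mm from hinge to front edge, 0.52 kg; 0 shut, grows as the front rises (0.14 rad = 29 mm gap). Its rubber seal lets go at about 16 N of pull at the handle, within the first 3 mm of lift; from 13 mm on only the weight is left, about 3 N at the handle. The hinge is free: let go, the lid drops back to a gap of about 12 mm or less
- main_lid: the clear lid with its handle; origin in the middle of its hinge line, 104 mm behind the box's centre and 91 mm above the desk; when shut its axes are those of the box, and its top face is 7 mm above the origin
- lid_handle (a point): aluminium bar handle near the clear lid's front: round bar 14 mm thick, 80 mm long, along the box's y, on two 11 mm posts 66 mm apart. Point at the bar's middle, 34 mm above the lid's top; with the lid shut 132 mm above the desk, 80 mm in front of the box's centre, 47 mm to its left, 184 mm before the hinge line. Turns with the lid
- main_lid_front (a point): middle of the lower front edge of the clear lid
- bay_lid (a joint): angle of the bay's white lid, 89 mm wide, 206 mm from hinge to front edge, 6 mm thick; 0 fully shut, grows as the front rises; starts open, 0.25 to 0.65 rad. A stiff hinge keeps it where it is left (1 to 2 N at the pad moves it down). At about 0.045 rad (pad 7 mm too high) it meets its snap: pushing there with about 9 N makes it jump home to 0, where it stays
- bay_lid_press (a point): middle of the orange thumb pad (40 x 46 mm) on top of the white lid, 158 mm from the hinge line. With the lid shut it lies 54 mm in front of the box's centre, 104 mm to its right and 99 mm above the desk (the solid lid face is 2 mm lower)
- bay_lid_hinge (a point): middle of the white lid's hinge line, which runs along the box's y, 104 mm behind the box's centre and 91 mm above the desk
- spent_cartridge: the used drying cartridge, a loose white block 62 x 46 x 26 mm with dark slots and a pink window, to the right of the box; origin at the centre of its underside
- spare_lens: a loose black camera lens standing upright, 66 mm thick and 73 mm high, to the right of the box; origin at the centre of its underside

How it is judged:
On the way, in this order (a step that is already met when the one before it is completed fails the run):
1. the bay's white lid is snapped fully shut (value of joint bay_lid below 0.018 rad), for 0.2 s.
2. the clear lid's seal is broken and the lid is ajar, held by its handle (value of joint lid_angle between 0.08 and 0.21 rad and contact force between the fingers and main_lid above 1 N and distance between the grasp point and lid_handle below 0.035 m), for 0.2 s.
At the end, for the whole second after the job is handed in: the clear lid is held still by the fingers at its handle (tool point within 35 mm of the middle of the bar), 0.08 to 0.21 rad open (a gap of 16 to 43 mm at its front edge), and the bay's white lid is fully shut (under 0.018 rad, 3 mm at the pad) (all of step 2 and velocity of joint lid_angle between -0.05 and 0.05 rad/s and value of joint bay_lid below 0.018 rad); the arm keeps its last pose, push and grip.
It fails at once if the clear lid flies open past 0.35 rad (a gap of 70 mm) (value of joint lid_angle above 0.35 rad).
It fails at once if the clear lid is unsealed while the bay's lid is not yet shut (value of joint each of lid_angle, bay_lid above 0.04 rad).
It fails at once if the used cartridge or the lens is moved more than 30 mm (distance of any of spent_cartridge, spare_lens from where it was at the start of the episode above 0.03 m).
It also fails if it takes over 40 s, if anything falls off the work surface, if the arm or the gripper's body presses on something with over 40 N, if the wrist force passes 120 N, or if a joint passes its speed limit or range.

## Working session

There is one attempt and no reset: what is moved stays moved. The work goes in short steps, Python scripts to look and compute and a shell command to move; the robot and the scene stay as the last step left them, time stands still between calls to the robot, and variables do not carry over. Pictures are saved under pics/ and viewed, at most 10 in all, crops included, and the job is handed in when it is done.

```bash
mkdir -p pics; ls; python3 - <<'E'
from plant import robot
import cv2,numpy as np
s=robot.state();print(s)
for n in("scene","side"):
    cv2.imwrite(f"pics/{n}0.png",robot.grab_frame(n));print(n,robot.camera_params(n))
E
```

```text
pics
{'clock': 0.0, 'qpos': array([ 1.16998624e+00,  3.14237418e-01, -4.80837491e-02,  1.21016783e+00,
        2.12546522e-05,  1.57079516e+00]), 'qd': array([-3.28607279e-05,  2.72440372e-04, -2.83606223e-04,  1.09456755e-03,
        1.27974069e-05, -2.36563976e-03]), 'effort': array([ 6.47110319e-04, -5.39582956e+01,  3.39753199e+01,  1.88873406e-02,
        4.14300584e-04, -2.29906419e-05]), 'ee_pos': array([0.23388331, 0.55195607, 0.24912564]), 'ee_rot': array([-1.78891879e-04,  1.99065646e-01,  9.79985792e-01, -8.27280857e-04]), 'contact_force': array([ 0.44838488, -0.4916881 , -0.77036184]), 'torque': array([-0.0036509 ,  0.03018446,  0.04296204]), 'gripper_force': 0.0, 'width': 0.0855373414303422}
scene {'intrinsics': array([[537.08046892,   0.        , 325.03152714],
       [  0.        , 537.08046892, 236.89744229],
       [  0.        ,   0.        ,   1.        ]]), 'rvec': array([ 2.00137089, -0.6205723 ,  0.34294691]), 'tvec': array([-0.42949911,  0.25216318,  0.8362019 ])}
side {'intrinsics': array([[457.88229236,   0.        , 326.75543209],
       [  0.        , 457.88229236, 233.84049542],
       [  0.        ,   0.        ,   1.        ]]), 'rvec': array([ 0.03450778,  2.69843074, -1.57126824]), 'tvec': array([0.55739615, 0.0569752 , 0.93379692])}
```

View pics/scene0.png

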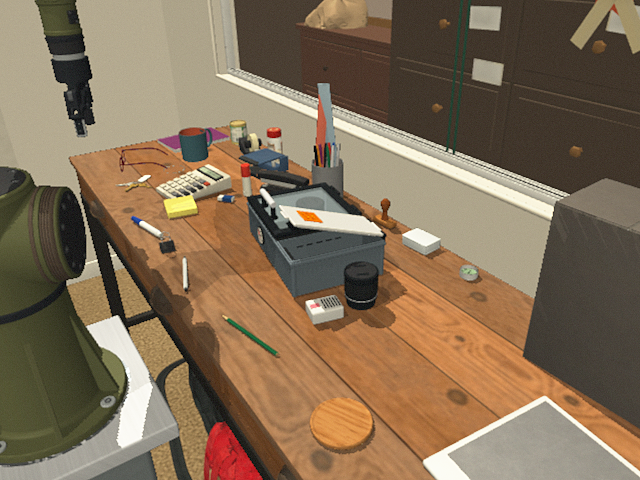

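View pics/side0.png

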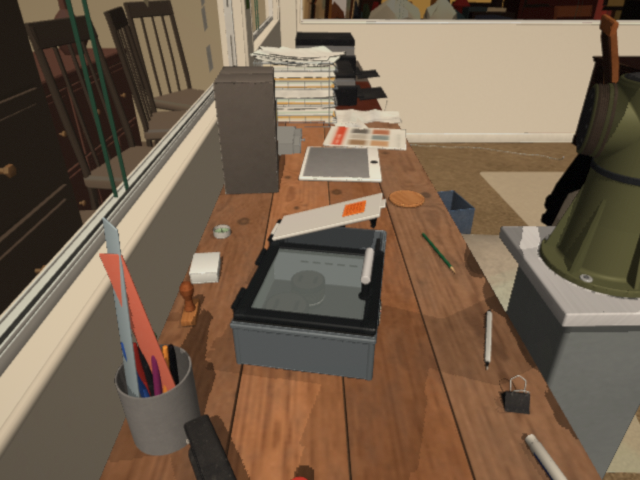

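The scene view shows the orange pad at about (309,217) and the bar handle at about (267,203). The side view shows the pad at (354,209) and the bar running from (371,249) to (366,283). The cartridge and lens are to the right of the box. Next I triangulate these, using a zoomed view to check.

```bash
cat > h.py <<'E'
import cv2,numpy as np
from plant import robot
def cam(n):
    c=robot.camera_params(n);R=cv2.Rodrigues(c["rvec"])[0];return c["intrinsics"],R,np.ravel(c["tvec"])
def tri(ps,pd):
    P=[]
    for n in("scene","side"):
        K,R,t=cam(n);P.append(K@np.c_[R,t])
    X=cv2.triangulatePoints(P[0],P[1],np.float64(ps).reshape(2,1),np.float64(pd).reshape(2,1)).ravel();X=X[:3]/X[3]
    e=[np.round((p@np.r_[X,1])[:2]/(p@np.r_[X,1])[2]-q,1) for p,q in zip(P,(ps,pd))]
    return X.round(4),e
def plane(n,p,z):
    K,R,t=cam(n);d=R.T@np.linalg.inv(K)@np.r_[p,1];o=-R.T@t;return o+d*(z-o[2])/d[2]
def proj(n,X):
    K,R,t=cam(n);q=K@(R@np.asarray(X)+t);return q[:2]/q[2]
def orange(im,roi):
    x0,y0,x1,y1=roi;h=cv2.cvtColor(im,cv2.COLOR_BGR2HSV)
    m=cv2.inRange(h,(4,200,190),(16,255,255));k=np.zeros_like(m);k[y0:y1,x0:x1]=m[y0:y1,x0:x1]
    return k
def quad(k):
    c=max(cv2.findContours(k,cv2.RETR_EXTERNAL,cv2.CHAIN_APPROX_NONE)[0],key=cv2.contourArea)
    M=cv2.moments(c);return np.array([M["m10"],M["m01"]])/M["m00"],cv2.contourArea(c),cv2.boundingRect(c)
E
python3 - <<'E'
from h import *
a=cv2.imread("pics/scene0.png");b=cv2.imread("pics/side0.png")
qa=quad(orange(a,(280,195,340,235)));qb=quad(orange(b,(330,190,380,225)));print(qa,qb,tri(qa[0],qb[0]))
A=cv2.resize(a[170:300,230:400],None,fx=4,fy=4,interpolation=cv2.INTER_CUBIC)[:,:400*1]
A=cv2.resize(a[175:250,240:340],(800,600),interpolation=cv2.INTER_CUBIC)[:,:400]
B=cv2.resize(b[235:310,330:430],(800,600),interpolation=cv2.INTER_CUBIC)[:,:400]
cv2.imwrite("pics/z0.png",np.hstack([A,B]))
E
```

```text
(array([309.37134503, 216.34795322]), 114.0, (297, 211, 25, 11)) (array([354.11708483, 208.19593787]), 139.5, (344, 202, 21, 13)) (array([0.5122, 0.0434, 0.1485]), [array([-0.3,  0.2]), array([-0.5, -0.3])])
```

View pics/z0.png

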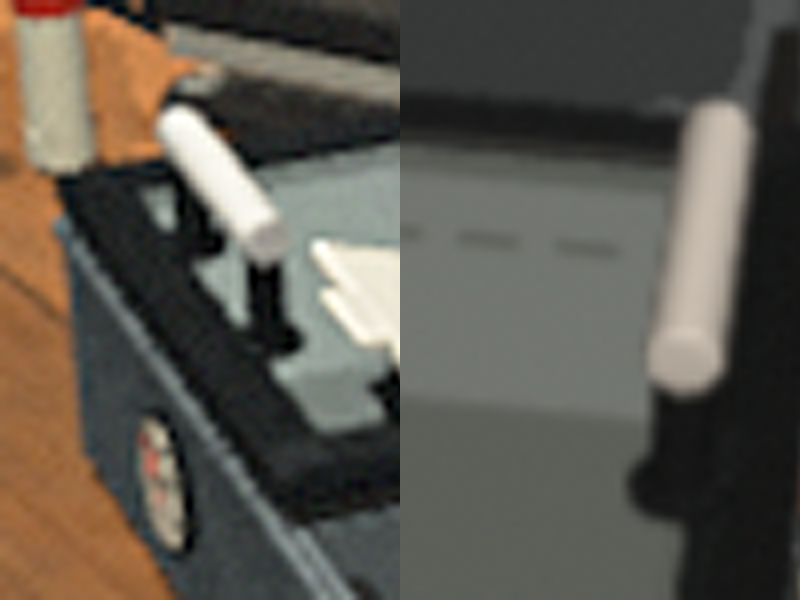

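The zoom shows the bar clearly. In the scene view its left end is at about (262.2,190.6) and its right cap at (273.5,204.6). In the side view the left cap is at about (365.6,280) and the right end at (369.7,250.5).

```bash
python3 - <<'E'
from h import *
L=tri((262.2,190.6),(365.6,280));R=tri((273.5,204.6),(369.7,250.5));print(L,R)
l,r=L[0],R[0];m=(l+r)/2;d=l-r;yaw=np.arctan2(-d[0],d[1]);print("mid",m,"len",np.linalg.norm(d),"yaw",yaw)
c=np.array([np.cos(yaw),np.sin(yaw)]);n=np.array([-c[1],c[0]])
box=m[:2]+.080*c-.047*n;print("box",box)
pad=tri((309.37,216.35),(354.12,208.2))[0]
hinge=box+.104*c;v=pad[:2]-hinge;print("pad in hinge frame",v@c,v@n,pad[2]-.091,"angle",np.arctan2(pad[2]-.091,-(v@c)),"r",np.hypot(v@c,pad[2]-.091))
print("shut pad",box-.054*c-.104*n)
for nm,uv in (("cart",(325,305)),("lens",(361,290))):print(nm,plane("scene",uv,.03)[:2])
E
```

```text
(array([0.5115, 0.239 , 0.1324]), [array([-0.4,  0.2]), array([-0.9, -0.4])]) (array([0.4968, 0.1605, 0.1327]), [array([-0.3,  0.1]), array([-0.6, -0.3])])
mid [0.50415 0.19975 0.13255] len 0.07986507371811533 yaw -0.18511719851913422
box [0.57413227 0.13882807]
pad in hinge frame -0.14730948514870057 -0.10519701416238945 0.057499999999999996 angle 0.37214653215219085 r 0.15813391291805573
shut pad [0.50191246 0.04654428]
cart [ 0.46540833 -0.07831726]
lens [ 0.54864496 -0.07805492]
```

```bash
cat >> h.py <<'E'
from scipy.spatial.transform import Rotation as Ro
def togo(X,ylook):
    "shift along tool axes and turn to have TCP at X, pointing down, tool y along ylook (box x)"
    s=robot.state();w,x,y,z=s["ee_rot"];R=Ro.from_quat([x,y,z,w])
    Y=np.r_[ylook,0]/np.linalg.norm(ylook)
    T=min((np.c_[np.cross(v,[0,0,-1]),v,[0,0,-1]] for v in (Y,)),key=lambda M:0)
    print("t",s["clock"],"pos",s["ee_pos"].round(4),"F",s["contact_force"].round(1),"w",round(s["width"],4),"q6",s["qpos"][5].round(2))
    print("shift",R.inv().apply(np.array(X)-s["ee_pos"]).round(4),"turn",(R.inv()*Ro.from_matrix(T)).as_rotvec().round(4))
E
python3 -m handwheel '[{"dx":-0.222,"dy":-0.18,"dz":0.01,"az":0.68},{"dx":-0.222,"dy":-0.18,"dz":0.01,"az":0.68},{"dx":-0.445,"dy":-0.361,"dz":0.019,"az":1.356},{"dx":-0.445,"dy":-0.361,"dz":0.019,"az":1.356},{"dx":-0.445,"dy":-0.361,"dz":0.019,"az":1.356},{"dx":-0.445,"dy":-0.361,"dz":0.019,"az":1.356},{"dx":-0.445,"dy":-0.361,"dz":0.019,"az":1.356},{"dx":-0.445,"dy":-0.361,"dz":0.019,"az":1.356},{"dx":-0.445,"dy":-0.361,"dz":0.019,"az":1.356},{"dx":-0.445,"dy":-0.361,"dz":0.019,"az":1.356}]' 0 40
python3 -c "
from h import *
togo((.503,.046,.23),(.983,-.184))"
```

```text
t 0.1 pos [0.2339 0.552  0.2492] F [-0.5 -0.5  0.5] w 0.0857 q6 1.57
shift [-0.4452 -0.3609  0.0198] turn [-1.300e-03  1.000e-03  1.355e+00]$[0]: bad value
```

```bash
python3 -m handwheel --help 2>&1 | head -20; python3 -m handwheel '[{"dx":-0.038,"dy":-0.031,"dz":0.002,"az":0.12},{"dx":-0.076,"dy":-0.062,"dz":0.004,"az":0.24},{"dx":-0.114,"dy":-0.093,"dz":0.005,"az":0.36},{"dx":-0.152,"dy":-0.124,"dz":0.007,"az":0.48},{"dx":-0.19,"dy":-0.155,"dz":0.008,"az":0.6},{"dx":-0.228,"dy":-0.186,"dz":0.01,"az":0.72},{"dx":-0.266,"dy":-0.217,"dz":0.012,"az":0.84},{"dx":-0.304,"dy":-0.248,"dz":0.014,"az":0.96},{"dx":-0.342,"dy":-0.279,"dz":0.015,"az":1.08},{"dx":-0.38,"dy":-0.31,"dz":0.017,"az":1.2}]' 0 40
python3 -c "
from h import *
togo((.503,.046,.23),(.983,-.184))"
```

```text
invalid input: not JSON, or not a number
t 0.1 pos [0.2339 0.552  0.2492] F [-0.5 -0.5  0.5] w 0.0857 q6 1.57
shift [-0.4452 -0.3609  0.0198] turn [-1.300e-03  1.000e-03  1.355e+00]$[0]: bad value
```

```bash
python3 -m handwheel '[{"dx":-0.038,"dy":-0.031,"dz":0.002,"ax":0,"ay":0,"az":0.12},{"dx":-0.076,"dy":-0.062,"dz":0.004,"ax":0,"ay":0,"az":0.24},{"dx":-0.114,"dy":-0.093,"dz":0.005,"ax":0,"ay":0,"az":0.36},{"dx":-0.152,"dy":-0.124,"dz":0.007,"ax":0,"ay":0,"az":0.48},{"dx":-0.19,"dy":-0.155,"dz":0.008,"ax":0,"ay":0,"az":0.6},{"dx":-0.228,"dy":-0.186,"dz":0.01,"ax":0,"ay":0,"az":0.72},{"dx":-0.266,"dy":-0.217,"dz":0.012,"ax":0,"ay":0,"az":0.84},{"dx":-0.304,"dy":-0.248,"dz":0.014,"ax":0,"ay":0,"az":0.96},{"dx":-0.342,"dy":-0.279,"dz":0.015,"ax":0,"ay":0,"az":1.08},{"dx":-0.38,"dy":-0.31,"dz":0.017,"ax":0,"ay":0,"az":1.2}]' 0 40
python3 -c "
from h import *
togo((.503,.046,.23),(.983,-.184))"
```

```text
clock: 1.1
ee_pos: [0.4634, 0.1168, 0.2329]
ee_rot: [-0.0, 0.719, 0.695, 0.0]
contact_force: [0.6, 1.1, 0.8]
width: 0.0002
gripper_force: 0.0
t 1.1 pos [0.4634 0.1168 0.2329] F [0.6 1.1 0.8] w 0.0002 q6 1.85
shift [-0.0694  0.042   0.0029] turn [ 1.000e-04 -1.000e-04  1.501e-01]
```

```bash
python3 -m handwheel '[{"dx":-0.035,"dy":0.021,"dz":0.001,"ax":0,"ay":0,"az":0.075},{"dx":-0.069,"dy":0.042,"dz":0.003,"ax":0,"ay":0,"az":0.15},{"dx":-0.069,"dy":0.042,"dz":0.025,"ax":0,"ay":0,"az":0.15},{"dx":-0.069,"dy":0.042,"dz":0.045,"ax":0,"ay":0,"az":0.15},{"dx":-0.069,"dy":0.042,"dz":0.055,"ax":0,"ay":0,"az":0.15},{"dx":-0.069,"dy":0.042,"dz":0.063,"ax":0,"ay":0,"az":0.15},{"dx":-0.069,"dy":0.042,"dz":0.071,"ax":0,"ay":0,"az":0.15},{"dx":-0.069,"dy":0.042,"dz":0.079,"ax":0,"ay":0,"az":0.15},{"dx":-0.069,"dy":0.042,"dz":0.087,"ax":0,"ay":0,"az":0.15},{"dx":-0.069,"dy":0.042,"dz":0.095,"ax":0,"ay":0,"az":0.15}]'
python3 -c "
from h import *
togo((.502,.0465,.118),(.983,-.184))
cv2.imwrite('pics/side1.png',robot.grab_frame('side')[150:390,200:520])"
```

```text
clock: 2.1
ee_pos: [0.5031, 0.0487, 0.1377]
ee_rot: [0.0, 0.768, 0.641, 0.0]
contact_force: [-1.2, 0.3, 0.7]
width: 0.0
gripper_force: 0.3
t 2.1 pos [0.5031 0.0487 0.1377] F [-1.2  0.3  0.7] w 0.0 q6 1.85
shift [-0.0024 -0.0007  0.0197] turn [ 0.0006 -0.0002  0.0054]
```

View pics/side1.png

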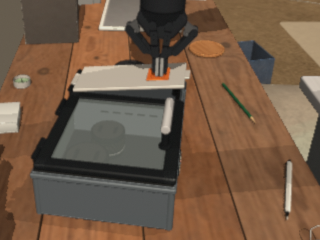

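The crop shows the closed fingertips on the orange pad and the white lid most of the way down. I'll keep pressing in small steps.

```bash
python3 -m handwheel '[{"dx":0,"dy":0,"dz":0.004,"ax":0,"ay":0,"az":0},{"dx":0,"dy":0,"dz":0.008,"ax":0,"ay":0,"az":0},{"dx":0,"dy":0,"dz":0.012,"ax":0,"ay":0,"az":0},{"dx":0,"dy":0,"dz":0.014,"ax":0,"ay":0,"az":0},{"dx":0,"dy":0,"dz":0.016,"ax":0,"ay":0,"az":0},{"dx":0,"dy":0,"dz":0.018,"ax":0,"ay":0,"az":0},{"dx":0,"dy":0,"dz":0.02,"ax":0,"ay":0,"az":0},{"dx":0,"dy":0,"dz":0.021,"ax":0,"ay":0,"az":0}]'
```

```text
clock: 2.95
ee_pos: [0.5031, 0.0485, 0.117]
ee_rot: [0.0, 0.768, 0.641, 0.0]
contact_force: [-0.0, -0.5, -0.1]
width: 0.0
gripper_force: 0.0
```

```bash
python3 -m handwheel '[{"dx":0,"dy":0,"dz":0.002,"ax":0,"ay":0,"az":0},{"dx":0,"dy":0,"dz":0.003,"ax":0,"ay":0,"az":0},{"dx":0,"dy":0,"dz":0.003,"ax":0,"ay":0,"az":0}]'
```

```text
clock: 3.25
ee_pos: [0.5033, 0.0485, 0.1155]
ee_rot: [0.0, 0.768, 0.641, 0.0]
contact_force: [-5.1, 0.2, 14.8]
width: 0.0
gripper_force: 7.7
```

```bash
python3 -m handwheel '[{"dx":0,"dy":0,"dz":-0.045,"ax":0,"ay":0,"az":0},{"dx":0,"dy":0,"dz":-0.09,"ax":0,"ay":0,"az":0},{"dx":0.03,"dy":-0.005,"dz":-0.105,"ax":0,"ay":0,"az":0},{"dx":0.075,"dy":-0.014,"dz":-0.105,"ax":0,"ay":0,"az":0},{"dx":0.12,"dy":-0.022,"dz":-0.105,"ax":0,"ay":0,"az":0},{"dx":0.149,"dy":-0.027,"dz":-0.105,"ax":0,"ay":0,"az":0},{"dx":0.149,"dy":-0.027,"dz":-0.105,"ax":0,"ay":0,"az":0}]' 1
python3 - <<'E'
from h import *
a=robot.grab_frame('scene');b=robot.grab_frame('side')
qa=quad(orange(a,(270,195,340,245)));qb=quad(orange(b,(320,190,400,245)));print(qa,qb,tri(qa[0],qb[0]))
togo((.5042,.1998,.1325),(.983,-.184))
A=cv2.resize(a[150:300,220:420],(400,300));B=cv2.resize(b[150:300,260:460],(400,300));cv2.imwrite("pics/c2.png",np.hstack([A,B]))
E
```

```text
clock: 3.95
ee_pos: [0.5031, 0.2033, 0.2188]
ee_rot: [-0.0, 0.766, 0.642, 0.001]
contact_force: [0.6, -0.9, -0.7]
width: 0.0851
gripper_force: 0.0h.py:22: RuntimeWarning: invalid value encountered in divide
  M=cv2.moments(c);return np.array([M["m10"],M["m01"]])/M["m00"],cv2.contourArea(c),cv2.boundingRect(c)
Traceback (most recent call last):
  File "h.py", line 21, in quad
    c=max(cv2.findContours(k,cv2.RETR_EXTERNAL,cv2.CHAIN_APPROX_NONE)[0],key=cv2.contourArea)
ValueError: max() iterable argument is empty
```

The gripper hides the pad in the side view, so I'll just view the pictures.

```bash
python3 - <<'E'
from h import *
togo((.5042,.1998,.1325),(.983,-.184))
a=robot.grab_frame('scene');b=robot.grab_frame('wrist');cv2.imwrite("pics/w2.png",b)
for X in ((.502,.0465,.099),(.512,.0434,.1485)):print(proj('scene',X))
A=cv2.resize(a[150:300,220:420],(400,300));cv2.imwrite("pics/c2.png",np.hstack([A,cv2.resize(b,(400,300))]))
E
```

```text
t 4.05 pos [0.5028 0.2002 0.2186] F [-0.4  0.5  0.1] w 0.0855 q6 2.13
shift [-0.0001  0.0014  0.0861] turn [-0.0003  0.0008  0.0065]
[304.61519406 239.62489739]
[308.93818057 216.54939182]
```

View pics/c2.png

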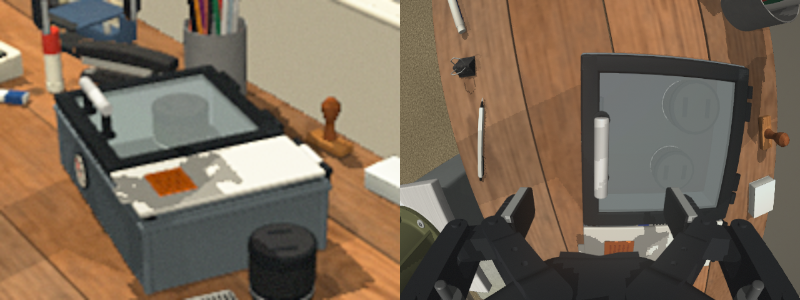

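The scene crop shows the white lid flat with its pad at about (306,240), against (304.6,239.6) predicted for shut. The wrist view shows the bar centred between the open fingers. I'll go down and grip.

```bash
python3 -m handwheel '[{"dx":0,"dy":0.001,"dz":0.03,"ax":0,"ay":0,"az":0.006},{"dx":0,"dy":0.001,"dz":0.055,"ax":0,"ay":0,"az":0.006},{"dx":0,"dy":0.001,"dz":0.075,"ax":0,"ay":0,"az":0.006},{"dx":0,"dy":0.001,"dz":0.086,"ax":0,"ay":0,"az":0.006},{"dx":0,"dy":0.001,"dz":0.086,"ax":0,"ay":0,"az":0.006}]' && python3 -m handwheel '[{"dx":0,"dy":0,"dz":0,"ax":0,"ay":0,"az":0},{"dx":0,"dy":0,"dz":0,"ax":0,"ay":0,"az":0},{"dx":0,"dy":0,"dz":0,"ax":0,"ay":0,"az":0},{"dx":0,"dy":0,"dz":0,"ax":0,"ay":0,"az":0},{"dx":0,"dy":0,"dz":0,"ax":0,"ay":0,"az":0},{"dx":0,"dy":0,"dz":0,"ax":0,"ay":0,"az":0}]' 0 80
```

```text
clock: 4.65
ee_pos: [0.5031, 0.1983, 0.1316]
ee_rot: [-0.0, 0.77, 0.638, -0.001]
contact_force: [0.3, 0.2, 0.5]
width: 0.0855
gripper_force: 0.0
clock: 5.25
ee_pos: [0.5048, 0.1998, 0.1337]
ee_rot: [0.001, 0.77, 0.638, 0.001]
contact_force: [1.1, -1.0, 4.1]
width: 0.0113
gripper_force: 78.0
```

```bash
python3 -m handwheel '[{"dx":0,"dy":0,"dz":-0.001,"ax":0.005,"ay":0,"az":0},{"dx":0,"dy":0,"dz":-0.002,"ax":0.01,"ay":0,"az":0},{"dx":0,"dy":0.001,"dz":-0.003,"ax":0.015,"ay":0,"az":0},{"dx":0,"dy":0.001,"dz":-0.004,"ax":0.02,"ay":0,"az":0},{"dx":0,"dy":0.001,"dz":-0.005,"ax":0.03,"ay":0,"az":0},{"dx":0,"dy":0.0015,"dz":-0.006,"ax":0.035,"ay":0,"az":0},{"dx":0,"dy":0.002,"dz":-0.007,"ax":0.04,"ay":0,"az":0}]'
```

```text
clock: 5.95
ee_pos: [0.5063, 0.1995, 0.1396]
ee_rot: [-0.016, 0.77, 0.638, -0.013]
contact_force: [2.6, 0.7, 0.0]
width: 0.0111
gripper_force: 80.0
```

```bash
python3 -m handwheel '[{"dx":0,"dy":0.001,"dz":-0.003,"ax":0.015,"ay":0,"az":0},{"dx":0,"dy":0.0015,"dz":-0.006,"ax":0.03,"ay":0,"az":0},{"dx":0,"dy":0.002,"dz":-0.009,"ax":0.05,"ay":0,"az":0},{"dx":0,"dy":0.003,"dz":-0.012,"ax":0.065,"ay":0,"az":0},{"dx":0,"dy":0.004,"dz":-0.015,"ax":0.08,"ay":0,"az":0},{"dx":0,"dy":0.0055,"dz":-0.018,"ax":0.1,"ay":0,"az":0},{"dx":0,"dy":0.0055,"dz":-0.018,"ax":0.1,"ay":0,"az":0}]'
python3 - <<'E'
from h import *
a=robot.grab_frame('scene');b=robot.grab_frame('side')
A=cv2.resize(a[150:300,220:370],(400,400));B=cv2.resize(b[200:350,260:410],(400,400));cv2.imwrite("pics/c3.png",np.hstack([A,B]))
togo((.504,.2,.158),(.983,-.184))
E
```

```text
clock: 6.65
ee_pos: [0.5121, 0.1984, 0.1579]
ee_rot: [-0.055, 0.768, 0.637, -0.045]
contact_force: [0.6, 2.8, -3.6]
width: 0.0111
gripper_force: 79.8
t 6.75 pos [0.5119 0.1985 0.1576] F [ 2.4  3.2 -3.8] w 0.0113 q6 2.08
shift [ 0.     -0.008   0.0007] turn [-0.1409 -0.0004 -0.001 ]
```

View pics/c3.png

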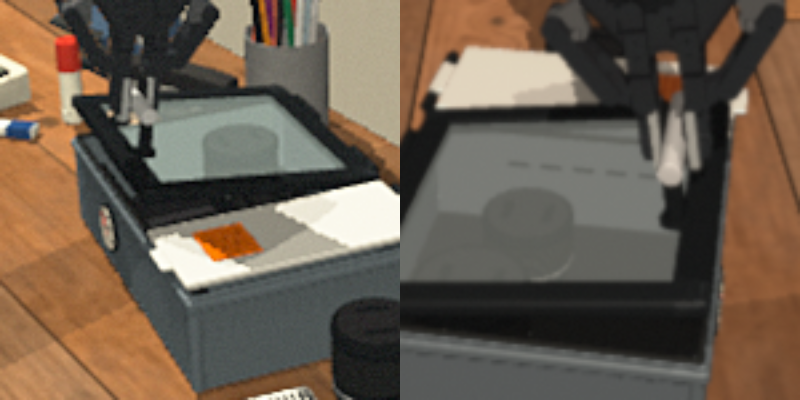

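The crops show the clear lid ajar and gripped at the bar, with the bay lid still flat. The bar's left cap in the side view is at about (360.5,264.5). I'll check that against 0.14 rad, hold and read the state again.

```bash
python3 -m handwheel '[{"dx":0,"dy":0,"dz":0,"ax":0,"ay":0,"az":0},{"dx":0,"dy":0,"dz":0,"ax":0,"ay":0,"az":0},{"dx":0,"dy":0,"dz":0,"ax":0,"ay":0,"az":0},{"dx":0,"dy":0,"dz":0,"ax":0,"ay":0,"az":0},{"dx":0,"dy":0,"dz":0,"ax":0,"ay":0,"az":0},{"dx":0,"dy":0,"dz":0,"ax":0,"ay":0,"az":0}]'
python3 - <<'E'
from h import *
c=np.array([.983,-.184,0]);L=np.array([.5115,.239,.1324])
for t in(.06,.1,.14,.18):
    print(t,proj('side',L+c*.1885*(np.cos(.219)-np.cos(.219+t))+[0,0,.1885*(np.sin(.219+t)-np.sin(.219))]).round(1))
E
```

```text
clock: 7.35
ee_pos: [0.512, 0.1984, 0.1578]
ee_rot: [-0.054, 0.768, 0.637, -0.045]
contact_force: [2.3, 3.8, -3.5]
width: 0.0112
gripper_force: 79.7
0.06 [363.1 273. ]
0.1 [361.7 268.6]
0.14 [360.2 264.2]
0.18 [358.3 259.7]
```

The image agrees with about 0.14 rad, and the pose is steady. Handing in.

```bash
python3 -c "
from plant import robot
print(robot.job_done())"
```

```text
the job is handed in; nothing more can be done
None
```

I handed the job in with the bay lid pressed shut and the clear lid held by its handle at about 0.14 rad (a gap of about 29 mm at the front); the hand-in gave no pass or fail result.

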